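Lift the dry clay coaster out of its plaster mould and stand it in the rack

TASK

The unfired clay coaster has dried in the plaster press mould: get a finger under its edge at the mould's thumb slot, tip it up, pinch it and lift it out. Then stand it on its edge in an empty gap of the white plastic drying rack, lowering it until it stands on the rack's floor before you let go. Dry clay crumbles easily, so pinch it with no more than about 12 N and never press it hard, and leave the cups, saucers, glaze jar and the glazed coaster as they are.

Things in the scene. Friction and masses are not known exactly. Their poses are not given: they have to be found in the camera images.
- mould: White plaster press mould, a fixed block 150 x 150 mm, 52 mm high. Origin: centre of its underside, on the work surface; z up, -x is its front with the thumb slot. A square cavity 93 x 93 mm, 12 mm deep, is centred in its top (floor at z = 40 mm). The coaster lies in it 1 mm below the top with 1.5 mm play all round: only its front edge can be got at, through the slot.
- mould_slot (a point): Middle of the cavity floor's front edge, over the thumb slot (mould x = -46.5 mm, z = 40 mm; axes as the mould's). The slot is 56 mm wide in y, cut through the front side and open to the front and above; it runs from the front face (x = -75 mm) in under the coaster to x = -15 mm, down to z = 6 mm: the coaster's front edge overhangs it by 30 mm with 34 mm free below.
- tile: Red-brown unfired clay coaster, a plate 90 x 90 x 11 mm, 110 to 225 g, loose in the cavity, scored back up. Origin: centre of its moulded face (underside as it lies); x, y along its edges (x as the mould's at the start), z its normal towards the scored back (up at the start). Brittle: a grip over 18 N a finger or a push of 30 N against mould or rack breaks it; a 10 N grip holds it.
- tile_center (a point): The middle of the clay coaster: 5.5 mm along its z from its origin.
- rack: White plastic drying rack, fixed: a tray 176 mm long (x) by 134 mm wide (y), floor at z = 20 mm, side lips 10 mm high at y = +-62 to 67 mm. Six upright hoops of 5 mm wire, 89 mm wide, cross it along y at x = -65, -39, -13, 13, 39, 65 mm; their tops are at z = 70 mm. Origin: centre of its underside on the work surface; z up.
- rack_gap (a point): On the rack's floor, in the middle of the central gap (rack x = 0, y = 0, z = 20 mm; axes as the rack's). The five gaps between hoops, at rack x = -52, -26, 0, 26 and 52 mm, are 21 mm clear: a coaster stands on edge in one, its faces towards +-x, and may lean on a hoop.
- glazed: Finished blue-green glazed coaster, 90 x 90 x 11 mm, loose, standing on edge in the rack's rearmost gap (about x = +52 mm). Origin: centre of one face.
- cup1: White ceramic cup, 76 mm across, 72 mm high, on the left tier shelf. Origin: centre of its foot.
- cup2: Blue ceramic cup, same size, on the left tier shelf. Origin: centre of its foot.
- cup3: White ceramic cup, same size, on the work surface behind the mould. Origin: centre of its foot.
- cup4: Grey-green ceramic cup, same size, on the right of the work surface. Origin: centre of its foot.
- saucers: Pile of pale green glass saucers, 144 mm across, 35 mm high, beside the mould, on the other side from the rack. Origin: centre of its underside.
- glaze: Glaze jar with a blue cap, 70 mm across, 100 mm high, on the left. Origin: centre of its underside.
Mind the look-alikes: they are no part of the job. Leave any green look-alike of the rack alone.

How it is judged:
By the outcome, as a careful person would: the job done as asked, in the order asked, and still so for the second after the job is handed in, with the robot touching nothing.
It also fails if it takes over 59 s, if anything falls off the work surface, if the arm or the gripper's body presses on something with over 40 N, if the wrist force passes 120 N, or if a joint passes its speed limit or range.

ROBOT

A 6-joint arm with a two-finger parallel gripper is mounted at the origin on the work surface. World frame = base frame: x ahead of the robot, y to its left, z up, the work surface at z = 0. Lengths are in m, angles in rad, forces in N, time in s.
With the tool pointing down it reaches from about 0.35 to 0.775 m from the base axis. Payload 7.3 kg.
Tool frame: the origin (TCP) lies between the finger pads; the fingertips stand 14 mm ahead of it and the grasp point (between the pads) lies 5 mm behind it; z points along the fingers, y is the line along which they close (so a half turn about z gives the same grasp; the last joint's range is limited). The gripper opens to 92 mm and grips with 3 to 60 N. Pads are 19 mm wide; open, the fingers measure 130 mm over their backs; the gripper's body (75 mm by 190 mm) begins 47 mm behind the grasp point.
Start: joints at [1.099, 0.342, 1.524, -0, 1.275, -0.146], TCP at [0.168, 0.497, 0.241] pointing down, gripper open.
Joint ranges: [-2.53, 2.53], [-0.77, 2.02], [0.04, 2.7], [-1, 4.14], [0.28, 2.66], [-3.11, 3.11]. Speed limits (rad/s): [2.57, 2.57, 3.14, 3.14, 3.14, 3.14].

INTERFACE

Orientations are given as [roll, pitch, yaw] about the fixed x, y, z axes, in that order (R = Rz(yaw) Ry(pitch) Rx(roll)).
In Python, from cell import robot, eyes gives the robot as it stands. The module is installed in compiled form; this text tells all that it offers.
- The arm moves only by the shell command python3 -m handwheel 'ROWS' [FORCE]. ROWS is JSON, one flat list of numbers, 5 for each row, row after row: the shift along the world's x, y, z in mm, then the turn about the world's z in rad, then the opening, from 0 (shut) to 1 (fully open). In form: [x, y, z, spin, jaw, x, y, z, spin, jaw, ...]. A call has 1 to 8 rows; each row shifts and turns the commanded pose from where the row before left it; what a row does not reach is not made up. A row lasts 1/10 s, in which the tool goes at most 50 mm and 8.59 degrees, less where a joint would pass 70% of its speed; a pose out of reach is approached as far as the arm can. A call with a gripper value outside its range is refused whole. The fingers move at their own pace and stop on an object; FORCE is the grip in N (left out, the last holds). Time passes only in rows, so rows that do not move let the fingers close. It gives the time, the measured TCP pose, the force, the opening and the grip force at its end, in the units of the state.
- robot.observe(): the state, without advancing time (a new reading comes with each control period).
- eyes.read_camera(name): name is "scene" or "top" or "wrist"; returns (picture, depth): 400x640x3 uint8, blue, green, red; 400x640 float32, m along the optical axis (not along the pixel's ray), 0 where there is no reading.
- eyes.calibration(name): a dict with "fx", "fy", "cx", "cy" (pixels), "world_to_cam" (4x4, takes a point from world to camera coordinates). Camera axes: x right, y down, z forward; pixel columns grow to the right and rows downward; lengths in m; the calibration is good to about 2 mm. A picture is of the moment at which its call begins: read the wrist's pose just before it. calibration takes no time and is no camera call; for the wrist camera it gives the pose at the moment of the call.
- robot.hand_in(): hands the job in; it is judged then, once.
The state is a dict: "time": time; "qpos": joint angles; "qvel": joint speeds; "joint_efforts": joint torques, N m; "tool_pos": TCP position; "tool_rot": TCP orientation; "contact_force": force on the tool from outside, world axes, zero at the start; "torque": the same for the moment, N m; "opening": finger opening in m; "grip_force": force on a finger pad.
Only numpy, scipy, OpenCV 4.12 (cv2) and the standard library are available. Lean on these libraries where they do the work, as an engineer would, in place of code of your own. Each camera call takes 0.05 s, during which the arm holds its last target. There are 200 camera calls.

## Working session

There is one attempt and no reset: what is moved stays moved. The work goes in short steps, Python scripts to look and compute and a shell command to move; the robot and the scene stay as the last step left them, time stands still between calls to the robot, and variables do not carry over. Pictures are saved under pics/ and viewed, at most 10 in all, crops included, and the job is handed in when it is done.

```bash
mkdir -p pics
python3 - <<'E'
from cell import robot, eyes
import cv2,numpy as np
for n in ("scene","top"):
    p,d=eyes.read_camera(n); cv2.imwrite(f"pics/{n}0.png",p); np.savez(f"pics/{n}0.npz",p=p,d=d)
    c=eyes.calibration(n); print(n,c["fx"],c["cx"],c["cy"],np.round(c["world_to_cam"],3).tolist())
s=robot.observe(); print({k:np.round(v,3) for k,v in s.items()})
E
```

```text
scene 406.05766635234016 320.7087802813494 191.89335723556238 [[-0.499, 0.866, -0.015, 0.187], [0.711, 0.4, -0.579, -0.32], [-0.496, -0.3, -0.815, 1.763], [0.0, 0.0, 0.0, 1.0]]
top 375.78761077853187 318.8597917002517 199.86900526670703 [[-0.023, -0.999, -0.025, 0.106], [-0.996, 0.025, -0.085, 0.527], [0.086, 0.023, -0.996, 1.518], [0.0, 0.0, 0.0, 1.0]]
{'time': np.float64(0.1), 'qpos': array([ 1.099,  0.343,  1.525, -0.   ,  1.275, -0.146]), 'qvel': array([ 0.   , -0.001, -0.003, -0.   , -0.   , -0.003]), 'joint_efforts': array([ 2.0000e-03, -4.3201e+01, -2.4469e+01,  7.2000e-02,  5.3000e-02,
       -0.0000e+00]), 'tool_pos': array([0.168, 0.497, 0.24 ]), 'tool_rot': array([-3.14 , -0.   ,  2.816]), 'contact_force': array([1.467, 0.363, 0.127]), 'torque': array([-0.009, -0.021, -0.042]), 'grip_force': np.float64(0.0), 'opening': np.float64(0.092)}
```

View pics/top0.png

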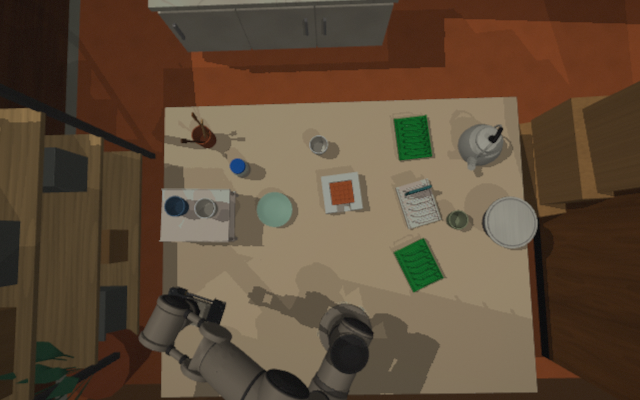

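View pics/scene0.png

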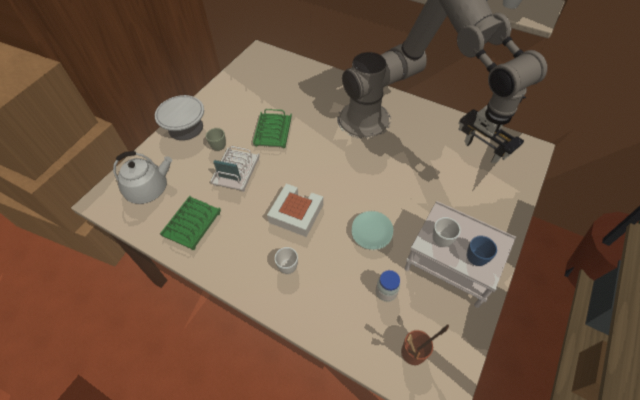

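The white tray at top-view (418,205), with the glazed coaster at (417,189), is the rack. The green ones at (413,138) and (418,264) are look-alikes. The mould with the red-brown coaster is at (342,193), with its slot facing the robot at about (346,208). Next I'll measure these and confirm with one crop.

```bash
cat > h.py <<'E'
import numpy as np,cv2
from cell import robot,eyes
def ray(c,uv,z):
    M=np.array(c["world_to_cam"]);R,t=M[:3,:3],M[:3,3]
    uv=np.atleast_2d(uv).astype(float)
    d=np.c_[(uv[:,0]-c["cx"])/c["fx"],(uv[:,1]-c["cy"])/c["fy"],np.ones(len(uv))]@R
    o=-R.T@t
    return o+d*((z-o[2])/d[:,2])[:,None]
def cloud(c,d):
    v,u=np.mgrid[:d.shape[0],:d.shape[1]]
    P=np.stack([(u-c["cx"])/c["fx"]*d,(v-c["cy"])/c["fy"]*d,d],-1)
    M=np.array(c["world_to_cam"]);return (P-M[:3,3])@M[:3,:3]
def rect(P):
    r=cv2.minAreaRect((P[:,:2]*1000).astype(np.float32)); return np.round(r[0],1),np.round(r[1],1),round(r[2],1)
E
python3 - <<'E'
from h import *
out=[]
for n,bm,br in (("top",(310,165,375,220),(385,170,447,240)),("scene",(255,175,335,245),(200,135,268,200))):
    f=np.load(f"pics/{n}0.npz");p,d=f["p"],f["d"];c=eyes.calibration(n)
    hsv=cv2.cvtColor(p,cv2.COLOR_BGR2HSV);X=cloud(c,d);z=X[...,2]
    def box(m,b):
        o=np.zeros_like(m);o[b[1]:b[3],b[0]:b[2]]=m[b[1]:b[3],b[0]:b[2]];return o
    red=box((hsv[...,1]>120)&((hsv[...,0]<14)|(hsv[...,0]>170))&(hsv[...,2]>60),bm)
    k=np.argwhere(red)[:,::-1]; print(n,"tile",len(k),rect(ray(c,k,.051)), "z",np.median(z[red]))
    mt=box((abs(z-.052)<.008)&(d>0),bm); k=np.argwhere(mt)[:,::-1]; print(" mould",len(k),rect(ray(c,k,.052)),rect(X[mt]))
    for lo,hi in((.01,.04),(.05,.085),(.09,.125)):
        m=box((z>lo)&(z<hi)&(d>0)&(hsv[...,1]<(60 if lo<.09 else 256)),br); 
        if m.sum()>8: print(" rack",lo,m.sum(),rect(X[m]),np.median(z[m]))
    for b in (bm,br):
        out.append(cv2.resize(p[b[1]-5:b[3]+5,b[0]-5:b[2]+5],(400,300),interpolation=cv2.INTER_CUBIC))
cv2.imwrite("pics/crop1.png",np.vstack([np.hstack(out[:2]),np.hstack(out[2:])]))
E
```

```text
top tile 473 (array([555.1,   0.9]), array([88.5, 87.1]), 6.3) z 0.051252771257957255
 mould 1232 (array([557.5,   3. ]), array([150.4, 149.6]), 6.2) (array([557.9,   2.8]), array([151., 150.]), 6.2)
 rack 0.01 1174 (array([ 506.9, -307. ]), array([175.1, 136.2]), 15.2) 0.020876226087338336
 rack 0.05 171 (array([ 507.2, -306.8]), array([134.7,  89.1]), 15.1) 0.06958060586296912
 rack 0.09 72 (array([ 555.9, -297.7]), array([10.9, 89.3]), 15.4) 0.11036240956787394
scene tile 470 (array([558.4,   1.9]), array([84., 85.]), 6.2) z 0.04992965471613872
 mould 1428 (array([560.1,   1.6]), array([156.1, 152.5]), 6.5) (array([556.7,  -0. ]), array([155.9, 152.2]), 6.5)
 rack 0.01 1038 (array([ 496.5, -357.4]), array([229.1, 226.9]), 13.8) 0.020575153065457083
 rack 0.05 358 (array([ 500.3, -368.1]), array([183., 200.]), 15.4) 0.06729220903552097
 rack 0.09 127 (array([ 557.2, -300. ]), array([15.4, 90. ]), 14.2) 0.10567292312996802
```

View pics/crop1.png

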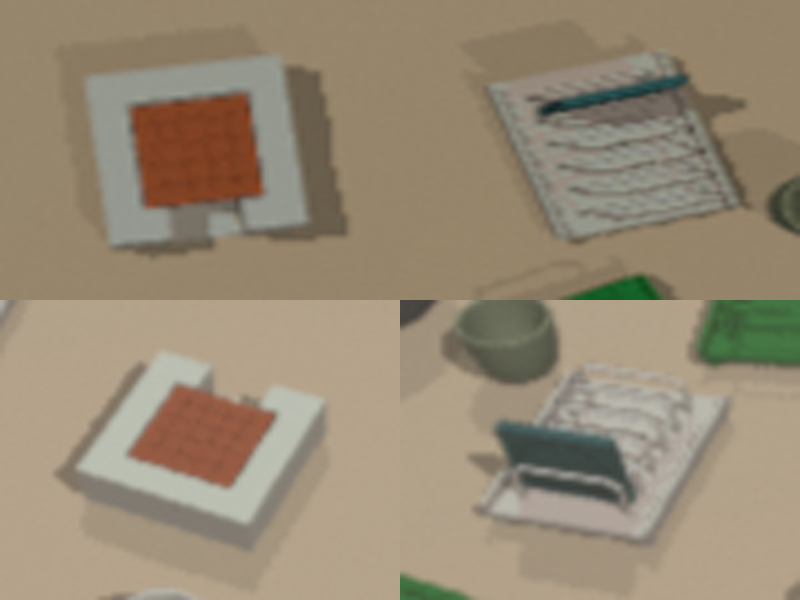

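In the crop, the upper left and lower left panels show the mould with the red-brown coaster, its slot opening towards -x (robot side). The upper and lower right panels show the white rack with the blue-green coaster in its rear (+x) gap.

- **Mould:** centre (557.5, 2.5) mm, yaw 0.108. It measures 150×150 mm, as described.
- **Rack:** centre (507, -307) mm, yaw 0.265. It measures 175×136 mm, with hoop tops at 70 mm.

The tool stays vertical, so I plan these steps:
1. Put one finger in the slot and the other beside the mould on the rack side.
2. Press the coaster's front edge lightly and lift it by friction.
3. Prop the coaster up on that finger, swing the other finger round 90° and pinch.

```bash
R='[14,-23,0,-0.113,1,14,-23,0,-0.113,1,14,-23,0,-0.113,1,14,-23,0,-0.113,1,14,-23,0,-0.113,1,14,-23,0,-0.113,1,14,-23,0,-0.113,1,14,-23,0,-0.113,1]' ; python3 -m handwheel '[14,-23,0,-0.113,1,14,-23,0,-0.113,1,14,-23,0,-0.113,1,14,-23,0,-0.113,1,14,-23,0,-0.113,1,14,-23,0,-0.113,1,14,-23,0,-0.113,1,14,-23,0,-0.113,1]' 8
python3 -m handwheel '[14,-23,0,-0.113,1,14,-23,0,-0.113,1,14,-23,0,-0.113,1,14,-23,0,-0.113,1,14,-23,0,-0.113,1,14,-23,0,-0.113,1,14,-23,0,-0.113,1,14,-23,0,-0.113,1]'
python3 -m handwheel '[14,-23,0,-0.113,1,14,-23,0,-0.113,1,14,-23,0,-0.113,1,14,-23,0,-0.113,1,14,-23,0,-0.113,1,14,-23,0,-0.113,1,14,-23,0,-0.113,1,0,0,0,0,1]'
python3 - <<'E'
from h import *
s=robot.observe(); print(s["tool_pos"],s["tool_rot"],s["qpos"],s["time"])
p,d=eyes.read_camera("wrist"); cv2.imwrite("pics/w1.png",p); np.savez("pics/w1.npz",p=p,d=d)
E
```

```text
time: 0.9
tool_pos: [0.2803, 0.3123, 0.2405]
tool_rot: [-3.141, 0.0, 1.907]
contact_force: [0.7, -0.3, 0.6]
opening: 0.092
grip_force: 0.0
time: 1.7
tool_pos: [0.3923, 0.1284, 0.2406]
tool_rot: [-3.141, 0.0, 1.003]
contact_force: [-0.1, 0.5, 0.7]
opening: 0.0917
grip_force: 0.0
time: 2.5
tool_pos: [0.4911, -0.034, 0.2402]
tool_rot: [3.141, 0.0, 0.212]
contact_force: [-0.2, 0.3, 0.4]
opening: 0.0916
grip_force: 0.0
[ 0.49114721 -0.03399382  0.24015712] [3.14083398e+00 2.92096434e-04 2.11573381e-01] [-2.24408449e-01  2.82795658e-01  1.61149309e+00 -8.55440103e-04
  1.24724841e+00  1.13508634e+00] 2.5
```

View pics/w1.png

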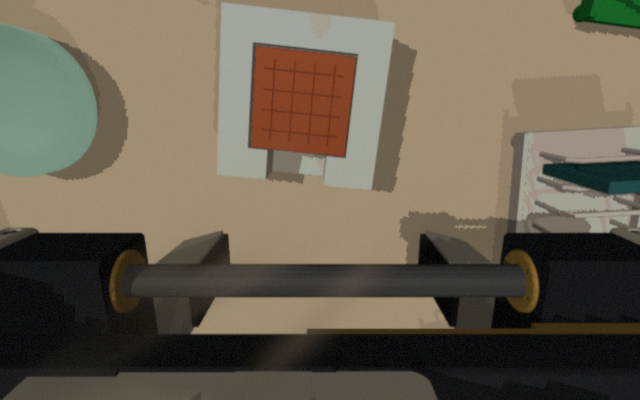

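The wrist view shows the mould at (305,95) with its slot at (297,165). The fingers are at about (195,270) and (460,270), and the rack is at right. I'll refine the mould's pose from this view.

Run:
```python
from h import *
f=np.load("pics/w1.npz");p,d=f["p"],f["d"];c=eyes.calibration("wrist")
X=cloud(c,d);z=X[...,2];b=np.zeros(d.shape,bool);b[:200,200:410]=1
m=b&(abs(z-.052)<.008)&(d>0); print("mould",rect(X[m]),np.median(z[m]),rect(ray(c,np.argwhere(m)[:,::-1],.052)))
hsv=cv2.cvtColor(p,cv2.COLOR_BGR2HSV)
r=b&(hsv[...,1]>120)&(hsv[...,0]<14);r[:40]=0;print("tile",rect(ray(c,np.argwhere(r)[:,::-1],.051)))
M=np.array(c["world_to_cam"]);s=robot.observe();print("cam",-M[:3,:3].T@M[:3,3]-s["tool_pos"],s["tool_pos"])
n=(d>0)&(d<.2)&(z>.2)&(z<.30);n[:200]=0;Y=X[n]-s["tool_pos"];a=-s["tool_rot"][2]
q=np.c_[Y[:,0]*np.cos(a)-Y[:,1]*np.sin(a),Y[:,0]*np.sin(a)+Y[:,1]*np.cos(a),Y[:,2]]*1000
for lo in range(-20,60,10):
    k=q[(q[:,2]>lo)&(q[:,2]<=lo+10)]
    for sg in(1,-1):
        kk=k[k[:,1]*sg>0]
        if len(kk)>5:print(lo,sg,len(kk),np.percentile(kk,[2,98],0)[:,:2].round().tolist())
```

```text
mould (array([553.5,   2.8]), array([150.7, 150.7]), 6.4) 0.05169190065847516 (array([553.4,   2.6]), array([150.1, 150.1]), 6.4)
tile (array([553.1,   1.9]), array([89.3, 89.5]), 6.5)
cam [0.06649151 0.01445711 0.14402217] [ 0.49018701 -0.03261949  0.24008541]
-20 1 107 [[-6.0, 46.0], [10.0, 52.0]]
-20 -1 103 [[-6.0, -52.0], [10.0, -46.0]]
-10 1 403 [[-4.0, 46.0], [10.0, 60.0]]
-10 -1 406 [[-4.0, -60.0], [10.0, -46.0]]
0 1 498 [[1.0, 46.0], [10.0, 62.0]]
0 -1 499 [[1.0, -62.0], [10.0, -46.0]]
10 1 560 [[-10.0, 46.0], [10.0, 63.0]]
10 -1 576 [[-10.0, -63.0], [10.0, -46.0]]
20 1 346 [[-10.0, 45.0], [10.0, 63.0]]
20 -1 326 [[-10.0, -63.0], [10.0, -46.0]]
30 1 613 [[-11.0, 46.0], [4.0, 49.0]]
30 -1 560 [[-10.0, -49.0], [4.0, -46.0]]
40 1 558 [[-6.0, 48.0], [11.0, 49.0]]
40 -1 475 [[-4.0, -49.0], [11.0, -48.0]]
50 1 1728 [[3.0, 48.0], [36.0, 85.0]]
50 -1 1531 [[4.0, -83.0], [36.0, -48.0]]
```

The fingers taper to about 6 mm at the tips. The top view puts the mould at x = 557.5 and the wrist view at 553.5, so I'll use 555.5 and let contact settle it. Next, line up and go down into the slot.

```bash
python3 -m handwheel '[2,-8,-30,-0.036,1,2,-8,-35,-0.036,1,2,-6,-35,-0.035,1,0,0,-30,0,1,0,0,0,0,1]'
python3 -m handwheel '[0,0,-20,0,1,0,0,-20,0,1,0,0,-16,0,1,0,0,-15,0,1,0,0,0,0,1,0,0,0,0,1]'
```

```text
time: 3.05
tool_pos: [0.4929, -0.0522, 0.1074]
tool_rot: [-3.138, 0.008, 0.112]
contact_force: [-0.0, 0.8, 0.5]
opening: 0.0918
grip_force: 0.0
time: 3.65
tool_pos: [0.4966, -0.0533, 0.041]
tool_rot: [3.141, -0.001, 0.111]
contact_force: [-0.1, 0.2, -1.4]
opening: 0.0916
grip_force: 0.0
```

```bash
python3 -m handwheel '[3,0.3,0,0,1,3,0.4,0,0,1,0,0,0,0,1,0,0,0,0,1]'
python3 -m handwheel '[1,0.1,0,0,1,1,0.1,0,0,1,0,0,0,0,1]'
```

```text
time: 4.05
tool_pos: [0.5023, -0.0529, 0.0401]
tool_rot: [3.141, -0.001, 0.11]
contact_force: [0.3, 0.8, 0.2]
opening: 0.0923
grip_force: 0.0
time: 4.35
tool_pos: [0.5041, -0.0527, 0.0397]
tool_rot: [3.142, -0.0, 0.11]
contact_force: [0.4, -0.4, -0.3]
opening: 0.0917
grip_force: 0.0
```

```bash
for i in 1; do python3 -m handwheel '[1,0.1,0,0,1,0,0,0,0,1,0,0,0,0,1]'; done
python3 -m handwheel '[1,0.1,0,0,1,0,0,0,0,1,0,0,0,0,1]'; python3 -m handwheel '[1,0.1,0,0,1,0,0,0,0,1,0,0,0,0,1]'
```

```text
time: 4.65
tool_pos: [0.505, -0.0526, 0.0397]
tool_rot: [3.142, 0.0, 0.11]
contact_force: [0.3, -0.8, -1.1]
opening: 0.0917
grip_force: 0.0
time: 4.95
tool_pos: [0.5059, -0.0524, 0.0397]
tool_rot: [-3.142, 0.0, 0.11]
contact_force: [0.3, 0.4, 1.0]
opening: 0.0917
grip_force: 0.3
time: 5.25
tool_pos: [0.5071, -0.0524, 0.0397]
tool_rot: [3.141, -0.0, 0.11]
contact_force: [-0.6, -0.3, 0.7]
opening: 0.0917
grip_force: 0.2
```

```bash
python3 -m handwheel '[1,0.1,0,0,1,0,0,0,0,1,0,0,0,0,1]'
python3 -m handwheel '[1,0.1,0,0,1,0,0,0,0,1,0,0,0,0,1]'
```

```text
time: 5.55
tool_pos: [0.5076, -0.0523, 0.0397]
tool_rot: [-3.142, 0.001, 0.11]
contact_force: [-2.8, -0.8, 1.6]
opening: 0.0915
grip_force: 1.7
time: 5.85
tool_pos: [0.5076, -0.0523, 0.0396]
tool_rot: [-3.141, 0.003, 0.111]
contact_force: [-6.9, -2.0, 4.1]
opening: 0.0921
grip_force: 3.5
```

```bash
python3 -m handwheel '[1,0.1,0,0,1,0,0,0,0,1,0,0,0,0,1]'
```

```text
time: 6.15
tool_pos: [0.5077, -0.0522, 0.0396]
tool_rot: [-3.141, 0.005, 0.111]
contact_force: [-11.0, -3.3, 6.5]
opening: 0.0911
grip_force: 5.2
```

Contact is found, about 11 N against the front edge. Now lift gently by friction.

```bash
python3 -m handwheel '[0,0,1,0,1,0,0,1,0,1,0,0,1,0,1,0,0,0,0,1]'; python3 -m handwheel '[0,0,1,0,1,0,0,1,0,1,0,0,1,0,1,0,0,0,0,1]'
```

```text
time: 6.55
tool_pos: [0.5076, -0.0521, 0.0419]
tool_rot: [-3.141, 0.006, 0.111]
contact_force: [-7.6, -2.7, -1.6]
opening: 0.092
grip_force: 3.9
time: 6.95
tool_pos: [0.5075, -0.052, 0.0448]
tool_rot: [-3.141, 0.006, 0.111]
contact_force: [-7.7, -2.4, -1.8]
opening: 0.0922
grip_force: 4.0
```

```bash
python3 -m handwheel '[0,0,1,0,1,0,0,1,0,1,0,0,1,0,1,0,0,1,0,1,0,0,1,0,1,1,0.1,1,0,1,0,0,0,0,1]'
cat > tile.py <<'E'
from h import *
import sys
s=robot.observe()
for n in ("scene","wrist"):
    c=eyes.calibration(n);p,d=eyes.read_camera(n);cv2.imwrite(f"pics/{n}{sys.argv[1]}.png",p)
    X=cloud(c,d)*1000;h=cv2.cvtColor(p,cv2.COLOR_BGR2HSV)
    m=(h[...,1]>110)&((h[...,0]<14)|(h[...,0]>172))&(d>0)&(abs(X[...,0]-555)<90)&(abs(X[...,1])<70)&(X[...,2]>42)
    Y=X[m]-[555.5,2.7,0]
    if len(Y)<30: print(n,"few");continue
    x=Y[:,0]*.994+Y[:,1]*.11
    q=np.polyfit(x,Y[:,2],1);print(n,len(x),"mould x",np.percentile(x,[2,98]).round(1),"z",np.percentile(Y[:,2],[2,98]).round(1),"slope deg",np.degrees(np.arctan(q[0])).round(1))
E
python3 tile.py a
```

```text
time: 7.65
tool_pos: [0.5075, -0.0519, 0.0505]
tool_rot: [-3.14, 0.008, 0.112]
contact_force: [-10.6, -2.8, -0.6]
opening: 0.0917
grip_force: 5.3
scene 510 mould x [-34.8  44.7] z [47.8 63.1] slope deg -6.6
wrist 52979 mould x [-40.1  44.3] z [50.8 61.8] slope deg -7.2
```

The coaster is tipping (7° now). I'll follow the arc of its edge.

```bash
python3 -m handwheel '[0.3,0,2,0,1,0.3,0,2,0,1,0.4,0.1,2,0,1,0.4,0.1,2,0,1,0.5,0,2,0,1,0.5,0.1,2,0,1,0.5,0.1,2,0,1,0,0,0,0,1]'; python3 -m handwheel '[0.6,0,2,0,1,0.7,0.1,2,0,1,0.7,0.1,2,0,1,0.8,0.1,2,0,1,0.8,0.1,2,0,1,0.9,0.1,2,0,1,0.9,0.1,2,0,1,0,0,0,0,1]'; python3 tile.py b
```

```text
time: 8.55
tool_pos: [0.5091, -0.0515, 0.0644]
tool_rot: [-3.14, 0.011, 0.112]
contact_force: [-14.0, -3.9, 1.5]
opening: 0.0921
grip_force: 7.5
time: 9.35
tool_pos: [0.5129, -0.051, 0.0783]
tool_rot: [-3.14, 0.015, 0.113]
contact_force: [-20.0, -5.3, 5.5]
opening: 0.0916
grip_force: 10.4
scene 567 mould x [-28.5  44.2] z [50.1 87.4] slope deg -24.7
wrist 41653 mould x [-33.6  44. ] z [51.9 88.3] slope deg -25.3
```

The force rose to 20 N because the coaster's rear top edge wedges against the cavity's back wall. I'll back off a little and use the corrected arc.

```bash
python3 -m handwheel '[-1.5,-0.2,0,0,1,-1.5,-0.1,1,0,1,1.2,0.1,3,0,1,1.4,0.2,3,0,1,1.6,0.2,3,0,1,1.8,0.2,3,0,1,0,0,0,0,1]';  python3 tile.py c
```

```text
time: 10.15
tool_pos: [0.5199, -0.0504, 0.0926]
tool_rot: [-3.141, 0.006, 0.111]
contact_force: [-10.6, -1.8, 5.7]
opening: 0.0917
grip_force: 5.3
scene 575 mould x [-20.5  44. ] z [49.9 99.6] slope deg -36.0
wrist 35166 mould x [-27.   43.8] z [ 50.6 101.7] slope deg -36.4
```

```bash
python3 -m handwheel '[1,0.1,2,0,1,1.5,0.2,2,0,1,1.6,0.2,2,0,1,1.8,0.2,2,0,1,2,0.2,2,0,1,2,0.2,2,0,1,0,0,0,0,1,0,0,0,0,1]';  python3 tile.py d
```

```text
time: 11.05
tool_pos: [0.5324, -0.0494, 0.1048]
tool_rot: [3.141, -0.0, 0.11]
contact_force: [-3.4, -0.2, 1.9]
opening: 0.0916
grip_force: 1.2
scene 545 mould x [-8.  44.1] z [ 50.8 114.7] slope deg -50.2
wrist 29073 mould x [-15.9  43.5] z [ 50.  115.9] slope deg -49.7
```

View pics/scened.png

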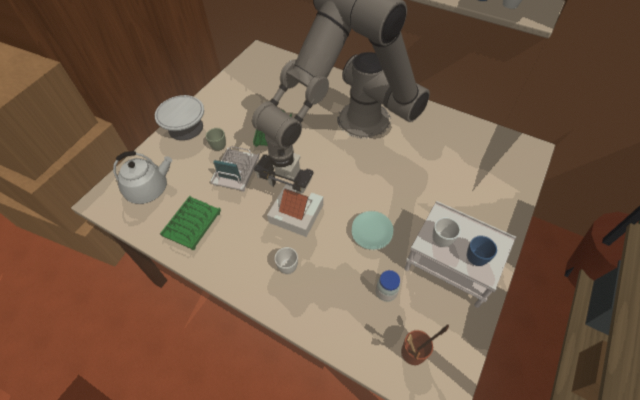

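θ is 50° with only 3.4 N of push, and the scene view shows the coaster at (295,205) propped up in the mould by the finger. I'll compute the shifts for the swing about that finger.

```bash
python3 -c "
import numpy as np
f=-1.461+np.arange(12)*.143
print(np.c_[np.diff(54*np.cos(f)),np.diff(54*np.sin(f))].round(1).tolist())"
```

```text
[[7.6, 1.4], [7.3, 2.5], [6.9, 3.5], [6.3, 4.4], [5.6, 5.3], [4.8, 6.0], [3.9, 6.7], [2.9, 7.1], [1.9, 7.5], [0.8, 7.7], [-0.3, 7.7]]
```

```bash
python3 -m handwheel '[7.6,1.4,0,0.143,1,7.3,2.5,0,0.143,1,6.9,3.5,0,0.143,1,6.3,4.4,0,0.143,1,5.6,5.3,0,0.143,1]'; python3 -m handwheel '[4.8,6,0,0.143,1,3.9,6.7,0,0.143,1,2.9,7.1,0,0.143,1,1.9,7.5,0,0.143,1,0.8,7.7,0,0.143,1,-0.3,7.7,0,0.143,1,0,0,0,0,1]';  python3 tile.py e
```

```text
time: 11.65
tool_pos: [0.5666, -0.0325, 0.1045]
tool_rot: [3.141, -0.0, 0.83]
contact_force: [-0.2, -0.3, -0.7]
opening: 0.0919
grip_force: 0.4
time: 12.35
tool_pos: [0.5801, 0.011, 0.1045]
tool_rot: [3.141, -0.0, 1.685]
contact_force: [-0.3, 0.3, -0.0]
opening: 0.0917
grip_force: 0.2
scene 280 mould x [-9.7 45.4] z [ 50.8 111.6] slope deg -42.3
wrist 17487 mould x [-18.9  43.9] z [ 50.4 114.8] slope deg -41.2
```

The second finger is now on the far side with the coaster still propped. Push it steeper, then close in steps.

```bash
python3 -m handwheel '[2.1,0.2,1,0,1,2.1,0.2,1,0,1,2.1,0.2,1,0,1,2.1,0.2,1,0,1,2.1,0.3,1,0,1,2,0.3,1,0,1,0,0,0,0,1]' 10; python3 -m handwheel '[0,0,0,0,0.9,0,0,0,0,0.8,0,0,0,0,0.7,0,0,0,0,0.6,0,0,0,0,0.52,0,0,0,0,0.45,0,0,0,0,0.45]';  python3 tile.py f
```

```text
time: 13.15
tool_pos: [0.593, 0.0117, 0.1109]
tool_rot: [3.141, 0.0, 1.683]
contact_force: [-0.6, -0.0, 0.5]
opening: 0.0918
grip_force: 0.4
time: 13.85
tool_pos: [0.5925, 0.0117, 0.1108]
tool_rot: [3.141, 0.0, 1.683]
contact_force: [0.5, -0.1, -0.9]
opening: 0.0426
grip_force: 0.1
scene 141 mould x [23.2 46.9] z [ 53.4 130.6] slope deg -60.8
wrist 7982 mould x [17.1 44.8] z [ 48.9 130.7] slope deg -68.8
```

View pics/wristf.png

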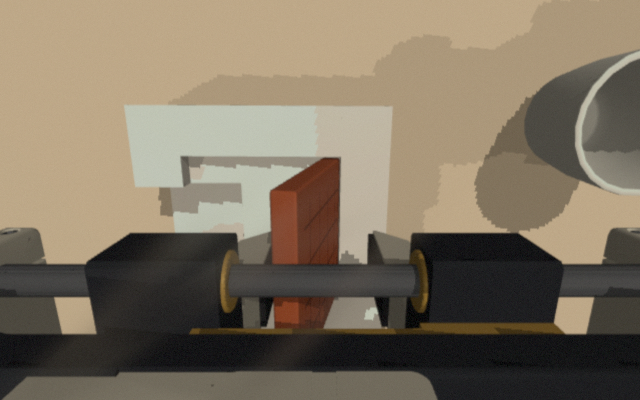

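The wrist view shows the coaster nearly upright, edge-on at (305,240), between the fingers at (255,270) and (385,270). Now finish the pinch.

```bash
python3 -m handwheel '[0,0,0,0,0.38,0,0,0,0,0.32,0,0,0,0,0.26,0,0,0,0,0.2,0,0,0,0,0.16,0,0,0,0,0.12,0,0,0,0,0.08,0,0,0,0,0.08]' 8;python3 -m handwheel '[0,0,0,0,0.05,0,0,0,0,0,0,0,0,0,0,0,0,0,0,0]' 8;  python3 tile.py g
```

```text
time: 14.75
tool_pos: [0.5925, 0.0117, 0.1108]
tool_rot: [3.141, 0.0, 1.683]
contact_force: [0.7, -0.1, -0.8]
opening: 0.0113
grip_force: 8.0
time: 15.15
tool_pos: [0.5925, 0.0117, 0.1108]
tool_rot: [3.141, 0.0, 1.683]
contact_force: [0.7, 1.2, -0.3]
opening: 0.0105
grip_force: 8.0
scene 103 mould x [40.  45.6] z [ 51.4 130.1] slope deg -75.7
wrist 3692 mould x [31.6 42.1] z [ 60.3 131.7] slope deg 11.9
```

Pinched at 8 N, 10.5 mm opening. Raise the grip to 10.5 N, lift, check, then carry.

```bash
python3 -m handwheel '[0,0,0,0,0,0,0,0,0,0,0,0,3,0,0,0,0,6,0,0,0,0,12,0,0,0,0,14,0,0,0,0,15,0,0,0,0,15,0,0]' 10.5;python3 -m handwheel '[0,0,15,0,0,0,0,12,0,0,0,0,8,0,0,0,0,0,0,0,0,0,0,0,0]' ;  python3 tile.py h
```

```text
time: 16.05
tool_pos: [0.5924, 0.0117, 0.1773]
tool_rot: [3.141, 0.0, 1.683]
contact_force: [0.9, 0.3, -1.9]
opening: 0.0112
grip_force: 10.5
time: 16.55
tool_pos: [0.5922, 0.0117, 0.2104]
tool_rot: [-3.141, -0.0, 1.683]
contact_force: [-0.8, -1.2, -1.8]
opening: 0.011
grip_force: 10.5
scene 140 mould x [38.6 45.9] z [148.5 229.4] slope deg -77.0
wrist 3630 mould x [31.2 41.4] z [159.7 230.7] slope deg 6.1
```

```bash
python3 -m handwheel '[-4,-13,0,0.012,0,-9,-26,0,0.012,0,-10,-28,0,0.012,0,-10,-28,0,0.012,0,-10,-28,0,0.012,0,-10,-28,0,0.012,0,-10,-28,0,0.012,0,-10,-28,0,0.012,0]';python3 -m handwheel '[-10,-28,0,0.012,0,-10,-28,0,0.012,0,-9,-26,0,0.012,0,-7,-20,0,0.012,0,-3,-12,0,0.009,0,0,0,0,0,0,0,0,0,0,0]'
python3 - <<'E'
from h import *
s=robot.observe();print(s["tool_pos"],s["tool_rot"],s["time"],s["grip_force"])
for n in("wrist","top"):
    c=eyes.calibration(n);p,d=eyes.read_camera(n);cv2.imwrite(f"pics/{n}_r.png",p);X=cloud(c,d)*1000
    q=X-[507,-307,0];x=q[...,0]*.965+q[...,1]*.262;y=-q[...,0]*.262+q[...,1]*.965;z=q[...,2]
    near=(d>0)&(abs(x)<85)&(abs(y)<60)
    hp=near&(abs(z-69)<4)&(abs(y)<40)
    print(n,"hoop hist",[(k*3-84,int(v)) for k,v in enumerate(np.histogram(x[hp],np.arange(-85.5,86,3))[0]) if v>3])
    hsv=cv2.cvtColor(p,cv2.COLOR_BGR2HSV)
    t=near&(z>110)&(hsv[...,1]>110)&((hsv[...,0]<14)|(hsv[...,0]>172))
    if t.sum()>10:print(" tile x",np.percentile(x[t],[2,50,98]),"y",np.percentile(y[t],[2,98]),"z",np.percentile(z[t],[1,99]))
    fl=(d>0)&(abs(z-20.5)<2.5)&(abs(x)<110)&(abs(y)<70);print(" floor",np.percentile(x[fl],[1,99]),np.percentile(y[fl],[1,99]))
E
```

```text
time: 17.45
tool_pos: [0.5186, -0.1962, 0.21]
tool_rot: [-3.141, -0.001, 1.779]
contact_force: [0.8, -0.3, -1.7]
opening: 0.0109
grip_force: 10.5
time: 18.15
tool_pos: [0.4805, -0.3086, 0.2103]
tool_rot: [-3.142, -0.001, 1.836]
contact_force: [0.8, 1.4, -1.9]
opening: 0.011
grip_force: 10.5
[ 0.48053486 -0.30861666  0.21034985] [-3.14152645e+00 -1.08742841e-03  1.83553122e+00] 18.15 10.499574691057205
wrist hoop hist [(-69, 225), (-66, 261), (-45, 43), (-42, 292), (-39, 107), (-18, 52), (-15, 230), (-12, 28), (9, 293), (12, 202), (33, 104), (36, 311), (39, 87), (42, 178), (45, 7), (48, 7), (60, 15), (63, 24)]
 tile x [-32.10668835 -26.86853826 -21.8706879 ] y [-12.41943928  43.44394017] z [152.55112909 272.82923667]
 floor [-89.70455156  84.18376319] [-48.67339724  59.64081742]
top hoop hist [(-39, 6), (-15, 5), (-12, 5), (12, 7), (15, 5), (39, 8), (42, 4), (63, 4), (66, 5)]
 tile x [-28.29158639 -24.76045894 -20.04904516] y [26.87828655 45.45493707] z [158.19187158 270.59264034]
 floor [-78.74885856  86.89055745] [-60.79535186  67.08630344]
```

View pics/wrist_r.png

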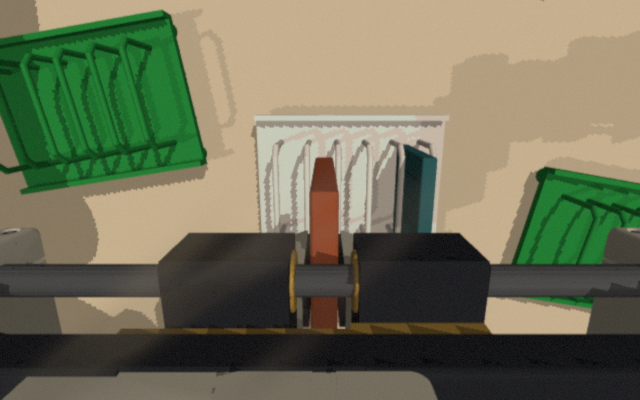

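The wrist view shows the coaster edge-on at (323,240), over the white rack's second gap from the front. Hoops are visible on either side at (305,180) and (335,150), with the glazed coaster at (420,190). Averaging the two cameras gives a 1 mm shift towards rack -x. Now lower it.

```bash
python3 -m handwheel '[-1,-0.3,-10,0,0,0,0,-15,0,0,0,0,-15,0,0,0,0,-12,0,0,0,0,-8,0,0,0,0,0,0,0,0,0,0,0,0]';python3 -m handwheel '[0,0,-10,0,0,0,0,-10,0,0,0,0,-10,0,0,0,0,-10,0,0,0,0,-8,0,0,0,0,-4,0,0,0,0,0,0,0,0,0,0,0,0]'
```

```text
time: 18.95
tool_pos: [0.4796, -0.3096, 0.1509]
tool_rot: [3.141, 0.0, 1.836]
contact_force: [0.5, 0.7, -0.5]
opening: 0.0107
grip_force: 10.5
time: 19.75
tool_pos: [0.4796, -0.3097, 0.0989]
tool_rot: [3.141, 0.0, 1.836]
contact_force: [-0.5, -0.3, -1.2]
opening: 0.0111
grip_force: 10.5
```

```bash
python3 -m handwheel '[0,0,-2,0,0,0,0,-2,0,0,0,0,-2,0,0,0,0,0,0,0,0,0,0,0,0]';python3 -m handwheel '[0,0,-1,0,0,0,0,0,0,0,0,0,0,0,0]'; python3 -m handwheel '[0,0,-1,0,0,0,0,0,0,0,0,0,0,0,0]'
```

```text
time: 20.25
tool_pos: [0.4794, -0.3096, 0.0927]
tool_rot: [3.142, -0.0, 1.836]
contact_force: [-1.1, -0.0, -1.6]
opening: 0.0111
grip_force: 10.5
time: 20.55
tool_pos: [0.4794, -0.3096, 0.0918]
tool_rot: [3.141, 0.0, 1.836]
contact_force: [-0.5, -0.1, -1.7]
opening: 0.0108
grip_force: 10.5
time: 20.85
tool_pos: [0.4795, -0.3096, 0.0908]
tool_rot: [3.141, 0.0, 1.836]
contact_force: [0.4, -0.2, -1.3]
opening: 0.0107
grip_force: 10.5
```

```bash
python3 -m handwheel '[0,0,-1,0,0,0,0,0,0,0,0,0,0,0,0]'; python3 -m handwheel '[0,0,-0.5,0,0,0,0,0,0,0,0,0,0,0,0]'
```

```text
time: 21.15
tool_pos: [0.4795, -0.3097, 0.0908]
tool_rot: [3.141, 0.001, 1.836]
contact_force: [-1.2, 1.8, 6.5]
opening: 0.0109
grip_force: 10.5
time: 21.45
tool_pos: [0.4795, -0.3097, 0.0907]
tool_rot: [3.141, 0.001, 1.836]
contact_force: [-3.3, 1.5, 10.4]
opening: 0.0109
grip_force: 10.5
```

The force rises at TCP 90.8 mm, which puts the coaster's lower edge at 20 mm, so it's on the rack floor. Relieve the pressure, release slowly and retreat.

```bash
python3 -m handwheel '[0,0,1,0,0,0,0,0,0,0,0,0,0,0,0.14,0,0,0,0,0.18,0,0,0,0,0.24,0,0,0,0,0.32,0,0,0,0,0.42,0,0,0,0,0.5]'; python3 -m handwheel '[0,0,0,0,0.5,0,0,0,0,0.5,0,0,10,0,0.5,0,0,15,0,0.5,0,0,25,0,0.5,0,0,30,0,0.5,0,0,30,0,0.5,0,0,30,0,0.5]';python3 -m handwheel '[-15,15,0,0,0.5,-20,20,0,0,0.5,-20,25,0,0,0.5,-20,25,0,0,0.5,0,0,0,0,0.5]'
python3 - <<'E'
from h import *
n="scene";c=eyes.calibration(n);p,d=eyes.read_camera(n);b=p[120:220,180:320];a=cv2.resize(b,(560,400),interpolation=cv2.INTER_CUBIC);cv2.imwrite("pics/end.png",a)
X=cloud(c,d)*1000;q=X-[507,-307,0];x=q[...,0]*.965+q[...,1]*.262;y=-q[...,0]*.262+q[...,1]*.965;z=q[...,2]
h=cv2.cvtColor(p,cv2.COLOR_BGR2HSV)
t=(d>0)&(abs(x)<85)&(abs(y)<60)&(h[...,1]>110)&((h[...,0]<14)|(h[...,0]>172))&(z>15)
print(t.sum(),[np.percentile(k[t],[3,50,97]).round(1) for k in(x,y,z)],robot.observe()["time"])
E
```

```text
time: 22.25
tool_pos: [0.4794, -0.3096, 0.0902]
tool_rot: [3.142, -0.0, 1.836]
contact_force: [0.1, 0.0, -0.4]
opening: 0.0407
grip_force: 0.0
time: 23.05
tool_pos: [0.4793, -0.3095, 0.2323]
tool_rot: [3.141, 0.001, 1.836]
contact_force: [-0.3, -0.8, -0.7]
opening: 0.0456
grip_force: 0.0
time: 23.55
tool_pos: [0.4023, -0.2219, 0.2311]
tool_rot: [-3.141, -0.001, 1.837]
contact_force: [0.2, -0.6, 0.6]
opening: 0.0461
grip_force: 0.0
217 [array([-27.4, -22. , -18. ]), array([-43.8,  -2.7,  40.1]), array([ 32.8,  88.7, 111.6])] 23.6
```

View pics/end.png

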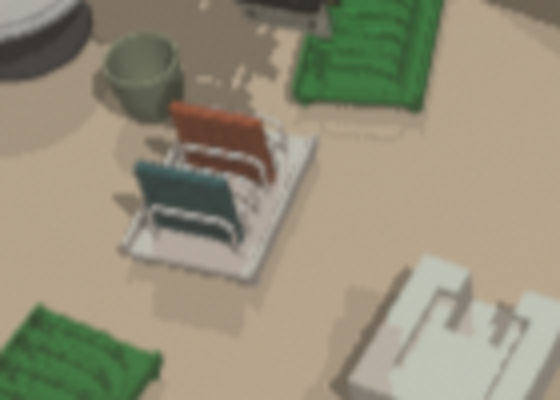

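The crop shows the red-brown coaster standing in the white rack's gap at (225,145). The glazed coaster is still at (190,200), the mould is empty, and the gripper is clear. Its top is at 111 mm, as it should be when standing on the rack floor. Handing in.

```bash
python3 -c "
from cell import robot
print(robot.hand_in())"
```

```text
the job is handed in; nothing more can be done
None
```

The job is handed in at about 24 s: the clay coaster stands on edge on the white rack's floor in the gap at x = -26 mm, pinched at up to 10.5 N, with the highest push on it about 20 N while tipping; the pictures show the glazed coaster still in its gap, and I felt no contact with the other things.

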